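# Press a slide carrier into the spring magazine

### The arm

A 7-joint arm with a two-finger parallel gripper is mounted at the origin on a cart in front of the work surface, level with it; the furniture and walls round the work are solid. World frame = base frame: x ahead of the robot, y to its left, z up, the work surface at z = 0. Lengths are in m, angles in rad, forces in N, time in s.
With the tool pointing down it reaches from about 0.425 to 0.875 m from the base axis. Payload 4.7 kg.
Tool frame: the origin (TCP) lies on the centre line of the jaws, within the pads' length; the fingertips stand ahead of it and the grasp point (between the pads) lies 8 mm behind it (ctrl.finger_overhang is the x of the fingertips in the tool frame, in m); x points along the fingers, z is the direction in which the jaws open and shut, and the axes are right-handed (so a half turn about x gives the same grasp; the last joint's range is limited). The gripper opens to 87 mm and grips with 3 to 60 N. Pads are 19 mm wide; open, the fingers measure 117 mm over their backs; the gripper's body (75 mm by 190 mm) begins 51 mm behind the grasp point.
Start: joints at [1.128, 0.321, -0.07, 1.45, 0.023, 1.371, -0.057], TCP at [0.287, -0.583, 0.234] pointing down, gripper open.
Joint ranges: [-2.86, 2.86], [-0.3, 2.09], [-1.38, 1.24], [0.06, 2.45], [-1.56, 4.7], [0.09, 2.05], [-2.69, 2.69]. Speed limits (rad/s): [2.57, 2.57, 3.14, 3.14, 3.14, 3.14, 3.14].

### API

Orientations are given as a rotation vector (axis times angle).
In Python, from bench import readout, viewer, job, nets, ctrl gives the robot as it stands.
- The arm moves only by the shell command python3 -m creep 'ROWS' [FORCE]. ROWS is JSON, a list of rows, each an object with "linear": the shift along the tool's x, y, z in m, a list of three; "twist": the turn, a rotation vector about the tool's x, y, z in degrees, a list of three; "fingers": the gripper's target within -1 to 1 (shut at 1, half-way at 0, fully open at -1). A call has 1 to 8 rows; each row is the pose to reach, as a shift and turn from the pose commanded when the call began, along the tool's axes at that moment; what a row does not reach only later rows make up. A row lasts 1/12 s, in which the tool goes at most 41.7 mm and 7.16 degrees, less where a joint would pass 70% of its speed; a pose out of reach is approached as far as the arm can. A call with a gripper value outside its range is refused whole. The fingers move at their own pace and stop on an object; FORCE is the grip in N (left out, the last holds). Time passes only in rows, so rows that repeat a pose let the fingers close. It gives the time, the measured TCP pose, the force and the opening at its end, in the units of the state.
- readout.get_state(): the state, without advancing time (a new reading comes with each control period).
- viewer.get_image(name): name is "side" or "top"; returns (picture, depth): 420x560x3 uint8, red, green, blue; 420x560 float32, m along the optical axis (not along the pixel's ray), 0 where there is no reading.
- viewer.camera_params(name): a dict with "K" (3x3 intrinsics, pixels), "k1" (the pictures are not rectified: a ray, as slopes to the right and down, at radius r is drawn at 1 + k1 r^2 times it, then the intrinsics apply), "cam_to_world" (4x4, takes a point from camera to world coordinates). Camera axes: x right, y down, z forward; pixel columns grow to the right and rows downward; lengths in m; the calibration is good to about 2 mm. A picture is of the moment at which its call begins. camera_params takes no time and is no camera call.
- job.close_job(): hands the job in, once; it reports no verdict.
Trained networks look in the newest picture that a camera, given by its name, has taken for a name from the list of things; names that differ only in an ending like _2 or _b are one class to them, and where a whole thing is asked for, a point or a joint stands for the part that bears it (a point fixed in the world has none). Each returns a list of dicts, best first, with "conf" (0 to 1); they miss things now and then, are a little off and sometimes report something else, mostly with a low value. They report only what shows in the picture. A call takes as long as a camera call.
- nets.boxes_of(camera, label): "centre" ([x, y, z] in m, in world coordinates, good to about 4 mm: the middle of the surface that is visible of it).
- nets.place_of(camera, label): "centre" ([x, y, z] in m, in world coordinates, good to about 4 mm: a listed point, or the origin of a listed thing).
The state is a dict: "time": time; "joint_positions": joint angles; "qd": joint speeds; "joint_torque": joint torques, N m; "position": TCP position; "tool_rot": TCP orientation; "ft_force": force on the tool from outside, world axes, zero at the start; "torque": the same for the moment, N m; "grip_width": opening from 0.0 (shut) to 1.0 (fully open).
Only numpy, scipy, OpenCV 4.12 (cv2) and the standard library are available. Lean on these libraries where they do the work, as an engineer would, in place of code of your own. Each camera call takes 0.05 s, during which the arm holds its last target.

### The job

Load the green slide carrier into the spring magazine: lay it flat between the four corner posts, on top of the white carrier that is already in there, and press it down against the spring until both red catches have snapped over it and hold it down. Let go and leave both carriers in the magazine; do not disturb the slide box, the amber bottle or the tape roll.

Things in the scene. Friction and masses are not known exactly. Their poses are not given: they have to be found in the camera images.
- green_carrier: the loose green slide carrier: a closed flat plastic case, 100 long (its x) x 60 wide (its y) x 18 thick, about 90 g, with a white panel on top and ribs in the middle of its long sides; origin at the centre of its underside, z up. It is the same either way round. It lies flat on the table.
- loaded_carrier: a white carrier of the same size and shape, already in the magazine under the two catches (its underside 97 above the table); origin at the centre of its underside. It goes down 18 when the green one is pressed in above it, and must stay in the magazine.
- magazine: spring magazine, bolted to the table: aluminium base 184 (x) x 92 (y) x 10, four steel corner posts, two red catches, orange follower plate on a spring. Origin at the centre of the base's underside, z up. A carrier goes in with its length along the magazine's x (either way round), centred in x and y; every size below is in mm above the table
- post_tops (a point): point on the magazine's centre line at the tops of the corner posts, height 155. The posts leave 2.5 clearance all round a carrier and flare out above 145 (5 more each side). They cover only the last 14 of a carrier's long sides: for x = -36 to +36 both long sides are open to fingers all the way down
- lips (a point): point on the magazine's centre line at the flat undersides of the catch lips, height 115. The catches stand at the short ends; the lips reach 5 over a carrier's ends; their steep tops rise to 132. A carrier laid in rests on these slopes, underside about 120 to 132 high. Pressed down it spreads the catches; once its top is below 115 they snap over it
- follower (a joint): how far the orange follower plate is pressed down, in m: 0 empty, about 0.018 with one carrier held, 0.036 with two, 0.052 at its stop (the second carrier's top then at height 99). Its spring pushes up with 10 to 18 N; pressing a carrier past the catches takes about 10 to 20 N in the middle of its top
- catch_near (a joint): how far the red catch at the magazine's -x end is pushed outward, in m: 0 snapped in, 0.010 at its stop; sprung inward with 2.5 to 5 N
- catch_far (a joint): the same for the red catch at the magazine's +x end
- slide_box: closed slide box with blue lid and white body, 80 x 97 x 43 high, standing loose on the table, a bystander; origin at the centre of its underside
- amber_bottle: amber bottle with black cap, diameter 62, 125 high, a bystander; origin at the centre of its underside
- tape_roll: roll of cream label tape, diameter 54, 19 high, a bystander; origin at the centre of its underside

How it is judged:
By the outcome, as a careful person would: the job done as asked, in the order asked, and still so for the second after the job is handed in, with the robot touching nothing.
It also fails if it takes over 48 s, if anything falls off the work surface, if the arm or the gripper's body presses on something with over 40 N, if the wrist force passes 120 N, or if a joint passes its speed limit or range.

## Working session

There is one attempt and no reset: what is moved stays moved. The work goes in short steps, Python scripts to look and compute and a shell command to move; the robot and the scene stay as the last step left them, time stands still between calls to the robot, and variables do not carry over. Pictures are saved under pics/ and viewed, and the job is handed in when it is done.

```bash
ls; mkdir -p pics; python3 - <<'E'
from bench import readout, viewer, job, nets, ctrl
import cv2,numpy as np
s=readout.get_state()
for k in('time','position','tool_rot','ft_force','grip_width'):print(k,s[k])
print(ctrl.finger_overhang)
for c in('top','side'):
    p,d=viewer.get_image(c); cv2.imwrite(f'pics/{c}0.png',p[:,:,::-1]); np.savez(f'/tmp/{c}0.npz',p=p,d=d)
    for l in('green_carrier','magazine','post_tops','loaded_carrier','slide_box','amber_bottle','tape_roll'):
        r=nets.place_of(c,l); print(c,l,[(np.round(x['centre'],4).tolist(),round(x['conf'],2)) for x in r[:2]])
print(readout.get_state()['time'])
E
```

```text
pics
time 0.0
position [ 0.286387   -0.58291894  0.23247653]
tool_rot [ 0.86743075  1.3930514  -0.86599078]
ft_force [ 0.61454222 -0.50592692  0.42019793]
grip_width 0.9999278039190701
0.011
top green_carrier [([0.4984, 0.2632, 0.003], 0.76)]
top magazine [([0.6135, 0.0317, -0.002], 0.8), ([0.3323, 0.3197, 0.001], 0.51)]
top post_tops [([0.616, 0.0328, 0.1559], 0.65)]
top loaded_carrier [([0.6117, 0.0321, 0.099], 0.58)]
top slide_box [([0.5266, -0.2035, -0.0003], 0.94)]
top amber_bottle [([0.3126, 0.2178, -0.0017], 0.75)]
top tape_roll [([0.331, 0.3224, -0.0012], 0.52)]
side green_carrier [([0.4928, 0.2638, 0.0011], 0.62)]
side magazine [([0.6124, 0.03, -0.001], 0.57), ([0.5245, -0.198, 0.0007], 0.49)]
side post_tops [([0.6139, 0.0325, 0.1554], 0.92), ([0.3135, 0.2213, 0.0008], 0.25)]
side loaded_carrier [([0.6143, 0.0304, 0.0938], 0.67)]
side slide_box [([0.5271, -0.199, 0.0034], 0.72)]
side amber_bottle [([0.3106, 0.2194, 0.0015], 0.78)]
side tape_roll [([0.329, 0.3229, 0.0028], 0.37)]
0.8
```

View pics/top0.png

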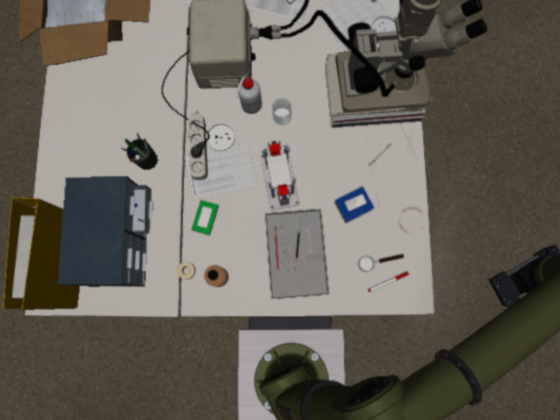

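View pics/side0.png

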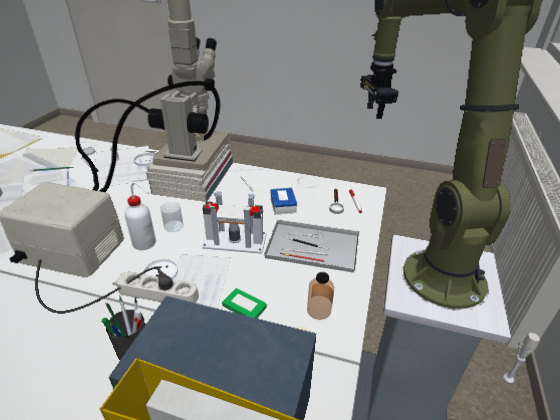

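The top view shows the green carrier at about (205,217) and the magazine at (280,173), with its red catches at (275,148) and (284,191). The slide box is at (354,204), the bottle at (215,275) and the tape at (186,270). In the side view the carrier is at (244,303) and the magazine at (234,227). Next I'll measure their poses.

```bash
cat > h.py <<'E'
from bench import readout, viewer, nets, ctrl
import cv2,numpy as np
from scipy.spatial.transform import Rotation as R
def cloud(c,d):
    P=viewer.camera_params(c);K=np.array(P['K']);T=np.array(P['cam_to_world']);k=P['k1']
    v,u=np.indices(d.shape);x=(u-K[0,2])/K[0,0];y=(v-K[1,2])/K[1,1]
    a,b=x.copy(),y.copy()
    for _ in range(20):
        s=1+k*(a*a+b*b);a=x/s;b=y/s
    C=np.stack([a*d,b*d,d],-1)
    return C@T[:3,:3].T+T[:3,3]
def shot(c,name=None):
    p,d=viewer.get_image(c)
    if name: cv2.imwrite(f'pics/{name}.png',p[:,:,::-1])
    return p,d,cloud(c,d)
def st():
    s=readout.get_state();M=R.from_rotvec(s['tool_rot']).as_matrix();return s,M
E
python3 - <<'E'
from h import *
for c in('top','side'):
    z=np.load(f'/tmp/{c}0.npz');p=z['p'];W=cloud(c,z['d'])
    hsv=cv2.cvtColor(p,cv2.COLOR_RGB2HSV)
    g=(hsv[...,0]>50)&(hsv[...,0]<85)&(hsv[...,1]>120)&(abs(W[...,0]-.497)<.1)&(abs(W[...,1]-.263)<.1)
    q=W[g]; print(c,'green',len(q),np.percentile(q[:,2],[5,50,95]))
    t=q[q[:,2]>.012]
    r=cv2.minAreaRect((t[:,:2]*1000).astype(np.float32));print(r, cv2.boxPoints(r).round(0).tolist())
    red=((hsv[...,0]<8)|(hsv[...,0]>172))&(hsv[...,1]>140)&(abs(W[...,0]-.61)<.13)&(abs(W[...,1]-.03)<.1)
    n,l,s,ce=cv2.connectedComponentsWithStats(red.astype(np.uint8))
    for i in range(1,n):
        if s[i,4]>8:
            m=W[l==i];print('red',s[i,4],ce[i],np.median(m,0).round(4),m[:,2].min(),m[:,2].max(), m[:,:2].min(0),m[:,:2].max(0))
    m=(abs(W[...,0]-.614)<.13)&(abs(W[...,1]-.031)<.09)
    b=m&(W[...,2]>.004)&(W[...,2]<.02)
    r=cv2.minAreaRect((W[b][:,:2]*1000).astype(np.float32));print('base',b.sum(),r)
    b=m&(W[...,2]>.14)&(W[...,2]<.17)
    n,l,s,ce=cv2.connectedComponentsWithStats(b.astype(np.uint8))
    for i in range(1,n):
        if s[i,4]>3: print('post',s[i,4],ce[i],W[l==i].mean(0).round(4))
    x,y={'top':(280,173),'side':(234,225)}[c];w=60
    cv2.imwrite(f'pics/{c}0mag.png',cv2.resize(p[y-w:y+w,x-w:x+w,::-1],(600,600),interpolation=cv2.INTER_CUBIC))
E
```

```text
top green 334 [0.01352245 0.01859622 0.02344915]
((495.8105163574219, 263.8472900390625), (58.25393295288086, 96.75495910644531), 74.38525390625) [[441.0, 249.0], [535.0, 223.0], [550.0, 279.0], [457.0, 305.0]]
red 102 [274.56862745 148.95098039] [0.6764 0.0413 0.1302] 0.11182858198438295 0.13859423147251748 [0.65953066 0.02797373] [0.69464108 0.05519033]
red 90 [282.67777778 189.76666667] [0.5523 0.0176 0.1298] 0.012815033681194743 0.13695638145862277 [0.5392731  0.00314918] [0.57669354 0.03421923]
base 994 ((613.9410400390625, 31.008914947509766), (259.1762390136719, 178.77374267578125), 0.338367223739624)
post 33 [286.75757576 147.78787879] [0.6718 0.0052 0.1523]
post 31 [264.09677419 152.03225806] [0.6598 0.0708 0.1528]
post 24 [293.875      181.45833333] [ 0.5712 -0.0139  0.1517]
post 22 [270.13636364 185.86363636] [0.5592 0.0539 0.1517]
side green 494 [0.008722   0.01757532 0.02014875]
((495.722900390625, 267.821044921875), (58.03190231323242, 99.00237274169922), 75.64546203613281) [[441.0, 252.0], [536.0, 227.0], [551.0, 284.0], [455.0, 308.0]]
red 12 [207.08333333 205.25      ] [0.6895 0.0469 0.1299] 0.12821749914023528 0.13161398277048397 [0.68214389 0.03304216] [0.69286989 0.05744648]
red 27 [214.44444444 205.44444444] [0.6674 0.0358 0.1289] 0.11705933364108578 0.14718895909519591 [0.66090859 0.02919345] [0.68582279 0.06389528]
red 61 [253.86885246 209.57377049] [0.5545 0.0242 0.1294] 0.11673807881528875 0.13405068671061027 [0.53830277 0.0039034 ] [0.5662099 0.0396483]
base 890 ((588.7650146484375, 39.475547790527344), (239.52285766601562, 137.49256896972656), 18.044187545776367)
post 44 [217.81818182 193.68181818] [0.671  0.0066 0.1488]
post 35 [250.97142857 196.22857143] [ 0.574  -0.0109  0.1487]
post 31 [211.74193548 206.83870968] [0.6598 0.0741 0.1492]
post 27 [246.92592593 209.92592593] [0.561  0.0578 0.1491]
```

View pics/top0mag.png

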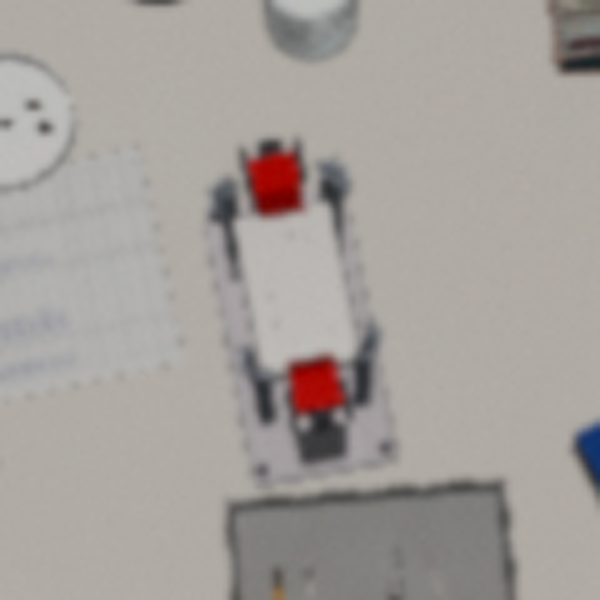

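View pics/side0mag.png

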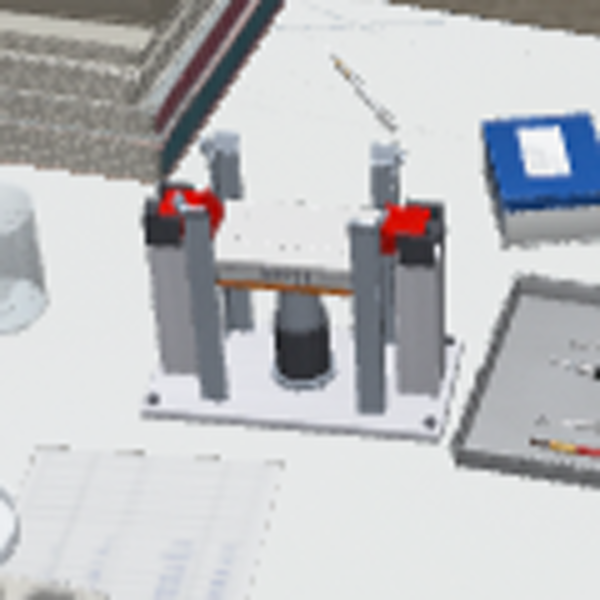

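```bash
cat >> h.py <<'E'
def tgt(x,y,z,yaw):  # tool down, jaw axis = carrier y for carrier yaw (deg); nearest half turn
    s,M=st();best=None
    for k in(0,180):
        a=np.radians(yaw+90+k);zt=np.array([np.cos(a),np.sin(a),0]);xt=np.array([0,0,-1.]);D=np.stack([xt,np.cross(zt,xt),zt],1)
        w=R.from_matrix(M.T@D).as_rotvec(degrees=True)
        o=(np.linalg.norm(w),k,w)
        if best is None or o[0]<best[0]: best=o
        if k==180 or 1: print(k,'twist',w.round(2))
    print('t',round(s['time'],2),'pos',np.round(s['position'],4),'lin',(M.T@(np.array([x,y,z])-s['position'])).round(4),'F',np.round(s['ft_force'],1),'grip',round(s['grip_width'],3),'j1,7',np.round(s['joint_positions'],2))
E
python3 - <<'E'
from h import *
s,M=st();print(M.round(3))
tgt(.5,-.3,.234,-15);tgt(.496,.2655,.15,-15)
E
```

```text
[[ 0.     0.897  0.441]
 [-0.     0.441 -0.897]
 [-1.    -0.     0.   ]]
0 twist [-1.3882e+02  0.0000e+00  1.0000e-02]
180 twist [ 4.118e+01  1.000e-02 -0.000e+00]
t 0.8 pos [ 0.2867 -0.5834  0.2336] lin [-0.0004  0.3164 -0.1602] F [-0.5  1.  -0.2] grip 1.002 j1,7 [ 1.13  0.32 -0.07  1.45  0.02  1.37 -0.06]
0 twist [-1.3882e+02  0.0000e+00  1.0000e-02]
180 twist [ 4.118e+01  1.000e-02 -0.000e+00]
t 0.8 pos [ 0.2867 -0.5834  0.2336] lin [ 0.0835  0.5623 -0.6695] F [-0.5  1.  -0.2] grip 1.002 j1,7 [ 1.13  0.32 -0.07  1.45  0.02  1.37 -0.06]
```

```bash
python3 -m creep '[{"linear":[0,0.036,-0.018],"twist":[5,0,0],"fingers":-1},{"linear":[0,0.072,-0.036],"twist":[10,0,0],"fingers":-1},{"linear":[0,0.108,-0.054],"twist":[15,0,0],"fingers":-1},{"linear":[0,0.144,-0.072],"twist":[20,0,0],"fingers":-1},{"linear":[0,0.18,-0.09],"twist":[25,0,0],"fingers":-1},{"linear":[0,0.216,-0.108],"twist":[30,0,0],"fingers":-1},{"linear":[0,0.252,-0.126],"twist":[35,0,0],"fingers":-1},{"linear":[0,0.288,-0.144],"twist":[41,0,0],"fingers":-1}]'; python3 -c "
from h import *
tgt(.496,.2655,.2,-15)"
```

```text
time: 1.47
position: [0.4825, -0.3254, 0.2339]
tool_rot: [1.4, 1.072, -1.4]
ft_force: [0.8, -0.7, -0.5]
grip_width: 0.998
0 twist [ 1.7991e+02 -6.0000e-02 -4.0000e-02]
180 twist [-0.09  0.03 -0.04]
t 1.47 pos [ 0.4825 -0.3254  0.2339] lin [ 0.0336 -0.1409 -0.5741] F [ 0.8 -0.7 -0.5] grip 0.998 j1,7 [ 0.72  0.18 -0.2   1.62  0.04  1.34 -1.32]
```

```bash
python3 -m creep '[{"linear":[0,-0.01,-0.04],"twist":[0,0,0],"fingers":-1},{"linear":[0,-0.02,-0.08],"twist":[0,0,0],"fingers":-1},{"linear":[0,-0.03,-0.12],"twist":[0,0,0],"fingers":-1},{"linear":[0,-0.04,-0.16],"twist":[0,0,0],"fingers":-1},{"linear":[0,-0.05,-0.2],"twist":[0,0,0],"fingers":-1},{"linear":[0,-0.06,-0.24],"twist":[0,0,0],"fingers":-1},{"linear":[0,-0.07,-0.28],"twist":[0,0,0],"fingers":-1},{"linear":[0,-0.078,-0.32],"twist":[0,0,0],"fingers":-1}]'; python3 -c "
from h import *
tgt(.496,.2655,.1,-15)"
```

```text
time: 2.13
position: [0.4876, 0.0042, 0.234]
tool_rot: [1.397, 1.074, -1.397]
ft_force: [0.8, 0.0, -0.1]
grip_width: 1.002
0 twist [-1.7983e+02  1.0000e-01  5.0000e-02]
180 twist [ 0.17  0.03 -0.06]
t 2.13 pos [0.4876 0.0042 0.234 ] lin [ 0.1338 -0.0589 -0.2549] F [ 0.8  0.  -0.1] grip 1.002 j1,7 [ 0.42 -0.01 -0.48  1.83 -0.    1.32 -1.89]
```

```bash
python3 -m creep '[{"linear":[0,-0.009,-0.038],"twist":[0,0,0],"fingers":-1},{"linear":[0,-0.018,-0.076],"twist":[0,0,0],"fingers":-1},{"linear":[0,-0.027,-0.114],"twist":[0,0,0],"fingers":-1},{"linear":[0,-0.036,-0.152],"twist":[0,0,0],"fingers":-1},{"linear":[0.03,-0.045,-0.181],"twist":[0,0,0],"fingers":-1},{"linear":[0.06,-0.052,-0.210],"twist":[0,0,0],"fingers":-1},{"linear":[0.09,-0.057,-0.235],"twist":[0,0,0],"fingers":-1},{"linear":[0.12,-0.059,-0.255],"twist":[0,0,0],"fingers":-1}]'; python3 - <<'E'
from h import *
tgt(.496,.2655,.0135,-15)
for c in('top','side'):
    p,d,W=shot(c,c+'1')
E
```

```text
time: 2.8
position: [0.4957, 0.2668, 0.1127]
tool_rot: [1.397, 1.077, -1.394]
ft_force: [0.8, -0.6, 0.4]
grip_width: 0.999
0 twist [-1.7969e+02  6.0000e-02 -1.4000e-01]
180 twist [ 0.31 -0.09 -0.04]
t 2.8 pos [0.4957 0.2668 0.1127] lin [0.0992 0.0006 0.0013] F [ 0.8 -0.6  0.4] grip 0.999 j1,7 [ 0.06  0.3  -0.69  1.8   0.21  1.12 -2.53]
```

View pics/side1.png

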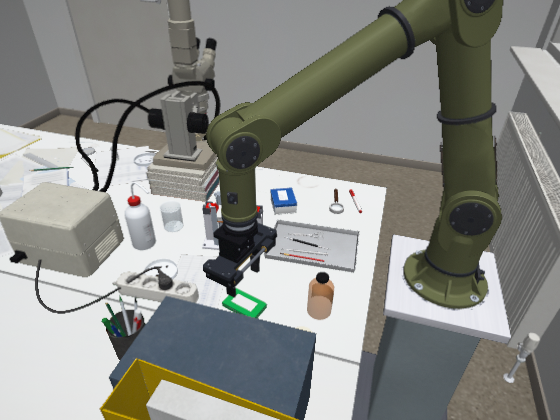

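View pics/top1.png

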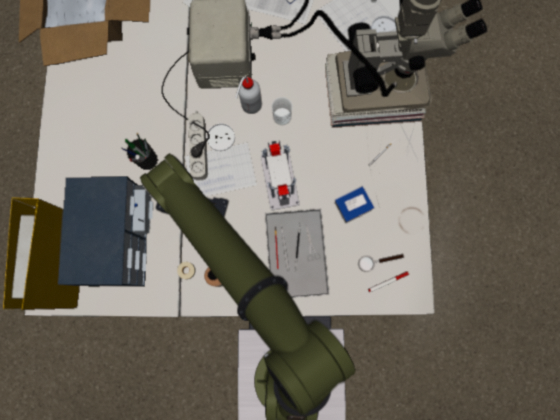

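The side view shows the open jaws above the carrier at (244,303), and the bottle at (320,300) is clear of them. In the top view the arm hides the carrier. I'll go down now.

```bash
python3 -m creep '[{"linear":[0.03,0,0.001],"twist":[0,0,0],"fingers":-1},{"linear":[0.055,0,0.001],"twist":[0,0,0],"fingers":-1},{"linear":[0.075,0,0.001],"twist":[0,0,0],"fingers":-1},{"linear":[0.088,0,0.001],"twist":[0,0,0],"fingers":-1},{"linear":[0.092,0,0.001],"twist":[0,0,0],"fingers":-1},{"linear":[0.092,0,0.001],"twist":[0,0,0],"fingers":-1}]'; python3 - <<'E'
from h import *
tgt(.496,.2655,.0135,-15)
p,d,W=shot('side')
cv2.imwrite('pics/side2.png',cv2.resize(p[250:350,170:300,::-1],(780,600),interpolation=cv2.INTER_CUBIC))
E
```

```text
time: 3.4
position: [0.4962, 0.2622, 0.0215]
tool_rot: [1.397, 1.075, -1.398]
ft_force: [-0.2, 0.4, 0.8]
grip_width: 0.997
0 twist [-1.7987e+02 -3.0000e-02  7.0000e-02]
180 twist [0.13 0.04 0.02]
t 3.4 pos [0.4962 0.2622 0.0215] lin [ 0.008  -0.001  -0.0032] F [-0.2  0.4  0.8] grip 0.997 j1,7 [ 0.02  0.41 -0.65  1.87  0.3   0.96 -2.59]
```

View pics/side2.png

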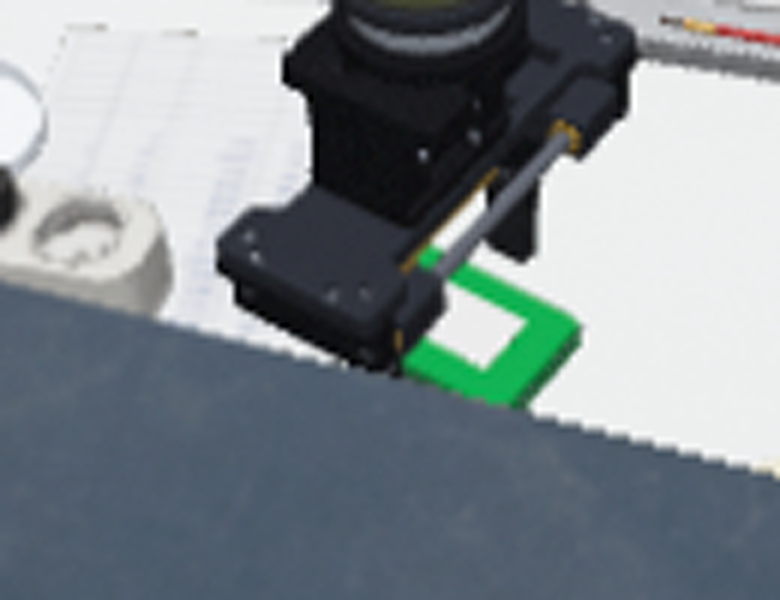

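The jaws straddle the carrier, with the far finger at about (510,215) in the crop. I'll go down the rest of the way and grip.

```bash
python3 -m creep '[{"linear":[0.004,0,-0.002],"twist":[0,0,0],"fingers":-1},{"linear":[0.007,0,-0.003],"twist":[0,0,0],"fingers":-1},{"linear":[0.007,0,-0.003],"twist":[0,0,0],"fingers":0.3},{"linear":[0.007,0,-0.003],"twist":[0,0,0],"fingers":1},{"linear":[0.007,0,-0.003],"twist":[0,0,0],"fingers":1},{"linear":[0.007,0,-0.003],"twist":[0,0,0],"fingers":1},{"linear":[0.007,0,-0.003],"twist":[0,0,0],"fingers":1},{"linear":[0.007,0,-0.003],"twist":[0,0,0],"fingers":1}]' 30; python3 -m creep '[{"linear":[0,0,0],"twist":[0,0,0],"fingers":1},{"linear":[0,0,0],"twist":[0,0,0],"fingers":1},{"linear":[0,0,0],"twist":[0,0,0],"fingers":1}]'
```

```text
time: 4.12
position: [0.4969, 0.2655, 0.0146]
tool_rot: [1.397, 1.075, -1.397]
ft_force: [-0.8, -0.5, 1.2]
grip_width: 0.688
time: 4.37
position: [0.4969, 0.2656, 0.0147]
tool_rot: [1.397, 1.075, -1.397]
ft_force: [-1.0, -0.6, 2.0]
grip_width: 0.686
```

The opening is 0.687 × 87 = 59.8 mm, which matches the 60 mm width, so the carrier is gripped. I'll lift it.

```bash
python3 -m creep '[{"linear":[-0.015,0,0],"twist":[0,0,0],"fingers":1},{"linear":[-0.04,0,0],"twist":[0,0,0],"fingers":1},{"linear":[-0.07,0,0],"twist":[0,0,0],"fingers":1},{"linear":[-0.1,0,0],"twist":[0,0,0],"fingers":1},{"linear":[-0.13,0,0],"twist":[0,0,0],"fingers":1},{"linear":[-0.16,0,0],"twist":[0,0,0],"fingers":1},{"linear":[-0.18,0,0],"twist":[0,0,0],"fingers":1},{"linear":[-0.19,0,0],"twist":[0,0,0],"fingers":1}]' ; python3 - <<'E'
from h import *
p,d,W=shot('side','side3')
tgt(.615,.0305,.21,10.3)
E
```

```text
time: 5.03
position: [0.4979, 0.2668, 0.2075]
tool_rot: [1.401, 1.074, -1.393]
ft_force: [0.2, 0.4, -1.2]
grip_width: 0.686
0 twist [154.88  -0.4    0.17]
180 twist [-25.12  -0.12  -0.29]
t 5.08 pos [0.4983 0.2668 0.208 ] lin [-0.0018  0.1733  0.1986] F [ 1.3  0.4 -0.2] grip 0.688 j1,7 [ 0.08  0.21 -0.71  1.69  0.14  1.29 -2.48]
```

View pics/side3.png

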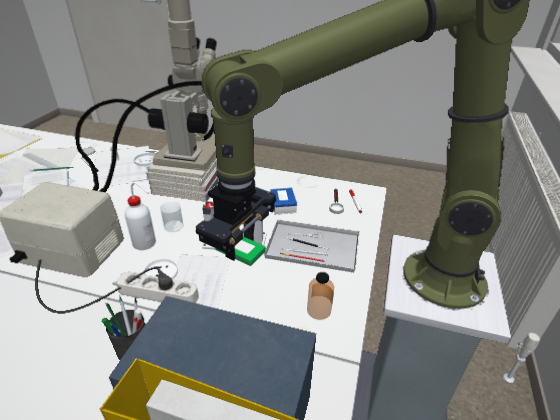

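The carrier is held at (245,250) and is clear of everything. I'll carry it over the magazine.

```bash
python3 -m creep '[{"linear":[0,0.019,0.022],"twist":[-3,0,0],"fingers":1},{"linear":[0,0.045,0.052],"twist":[-7,0,0],"fingers":1},{"linear":[0,0.071,0.082],"twist":[-11,0,0],"fingers":1},{"linear":[0,0.097,0.112],"twist":[-15,0,0],"fingers":1},{"linear":[0,0.123,0.142],"twist":[-19,0,0],"fingers":1},{"linear":[0,0.148,0.17],"twist":[-22,0,0],"fingers":1},{"linear":[0,0.165,0.189],"twist":[-25,0,0],"fingers":1},{"linear":[0,0.173,0.199],"twist":[-25.1,0,0],"fingers":1}]' ; python3 -m creep '[{"linear":[0,0,0],"twist":[0,0,0],"fingers":1},{"linear":[0,0,0],"twist":[0,0,0],"fingers":1}]'; python3 - <<'E'
from h import *
tgt(.615,.0305,.21,10.3)
for c in('top','side'):
    p,d,W=shot(c,c+'4')
    hsv=cv2.cvtColor(p,cv2.COLOR_RGB2HSV)
    g=(hsv[...,0]>50)&(hsv[...,0]<85)&(hsv[...,1]>120)&(abs(W[...,0]-.615)<.1)&(abs(W[...,1]-.03)<.1)&(W[...,2]>.1)
    q=W[g];print(c,len(q),q.min(0),q.max(0),np.percentile(q[:,2],[5,50,95]) )
    t=q[abs(q[:,2]-.21)<.006]; print(len(t),cv2.minAreaRect((t[:,:2]*1000).astype(np.float32)))
    x,y={'top':(280,173),'side':(234,215)}[c];w=60
    cv2.imwrite(f'pics/{c}4c.png',cv2.resize(p[y-w:y+w,x-w:x+w,::-1],(600,600),interpolation=cv2.INTER_CUBIC))
    print([ (np.round(x['centre'],4).tolist(),round(x['conf'],2)) for x in nets.place_of(c,'green_carrier')[:2]])
E
```

```text
time: 5.75
position: [0.6137, 0.0235, 0.2018]
tool_rot: [1.077, 1.288, -1.083]
ft_force: [-0.7, -1.0, -0.5]
grip_width: 0.686
time: 5.92
position: [0.6122, 0.0303, 0.2032]
tool_rot: [1.077, 1.291, -1.078]
ft_force: [-0.3, 1.8, -0.3]
grip_width: 0.686
0 twist [179.92   0.2    0.18]
180 twist [-0.08 -0.12  0.13]
t 5.92 pos [0.6122 0.0303 0.2032] lin [-0.0068  0.0028  0.0003] F [-0.3  1.8 -0.3] grip 0.686 j1,7 [ 0.4   0.32 -0.6   1.57  0.18  1.31 -1.62]Traceback (most recent call last):
  File "<stdin>", line 7, in <module>
    return umr_minimum(a, axis, None, out, keepdims, initial, where)
ValueError: zero-size array to reduction operation minimum which has no identity
```

```bash
python3 - <<'E'
from h import *
for c in('top','side'):
    p,d,W=shot(c,c+'4')
    hsv=cv2.cvtColor(p,cv2.COLOR_RGB2HSV)
    g=(hsv[...,0]>50)&(hsv[...,0]<85)&(hsv[...,1]>120)&(abs(W[...,0]-.615)<.1)&(abs(W[...,1]-.03)<.1)&(W[...,2]>.1)
    q=W[g]
    if len(q):
        print(c,len(q),q.min(0),q.max(0),np.percentile(q[:,2],[5,50,95]) )
        t=q[q[:,2]>.185]; r=cv2.minAreaRect((t[:,:2]*1000).astype(np.float32));print(len(t),r,cv2.boxPoints(r).round().tolist())
    x,y={'top':(280,173),'side':(234,205)}[c];w=60
    cv2.imwrite(f'pics/{c}4c.png',cv2.resize(p[y-w:y+w,x-w:x+w,::-1],(600,600),interpolation=cv2.INTER_CUBIC))
    print([ (np.round(x['centre'],4).tolist(),round(x['conf'],2)) for x in nets.place_of(c,'green_carrier')[:2]])
for _ in range(1): tgt(.615,.0305,.155,10.3)
E
```

```text
[([0.3098, 0.2205, -0.0005], 0.49)]
side 291 [ 0.55795238 -0.00137024  0.19040743] [0.65933345 0.12402594 0.27415764] [0.19361084 0.20639743 0.20926023]
291 ((603.7538452148438, 63.96012878417969), (101.36888885498047, 112.30440521240234), 14.274866104125977) [[541.0, 106.0], [568.0, -3.0], [667.0, 22.0], [639.0, 131.0]]
[([0.6087, 0.0292, 0.1908], 0.77)]
0 twist [-1.7984e+02  2.0000e-02 -2.0000e-02]
180 twist [ 0.16 -0.02 -0.01]
t 6.17 pos [0.6126 0.0316 0.2048] lin [0.0498 0.0022 0.0016] F [-0.9  0.4 -1.4] grip 0.686 j1,7 [ 0.4   0.31 -0.6   1.57  0.18  1.31 -1.62]
```

View pics/side4c.png

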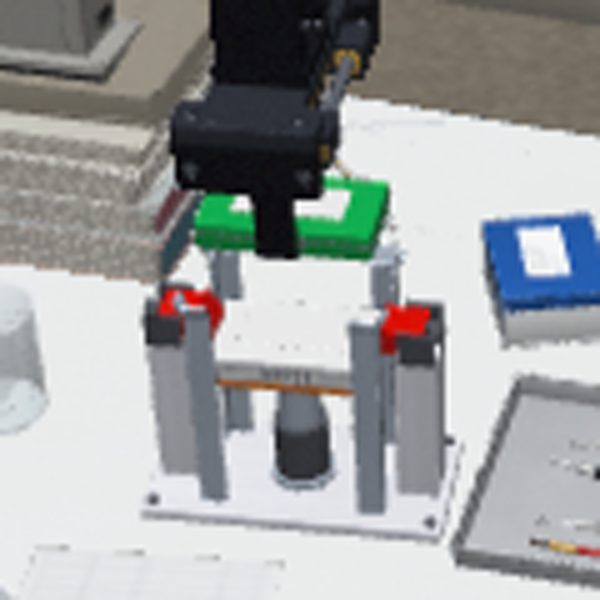

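View pics/top4.png

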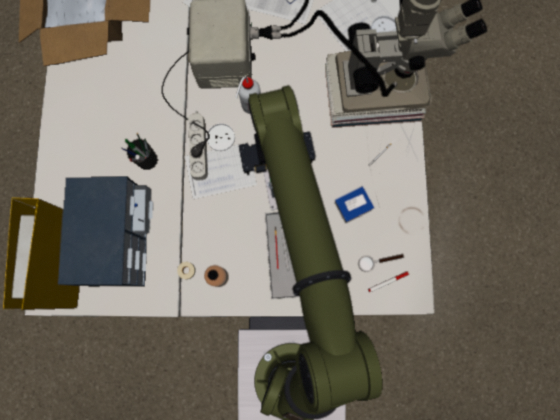

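The side view shows the carrier level above the posts, with its ends at (195,240) and (388,215) in the crop. I'll measure its offset from the magazine within this same view.

```bash
python3 - <<'E'
from h import *
import re
T=np.array(viewer.camera_params('side')['cam_to_world']);print('cam',T[:3,3].round(2))
a=np.radians(10.3);ex=np.array([np.cos(a),np.sin(a)]);ey=np.array([-ex[1],ex[0]]);o=np.array([.615,.0305])
p,d,W=shot('side')
hsv=cv2.cvtColor(p,cv2.COLOR_RGB2HSV)
loc=np.stack([(W[...,:2]-o)@ex,(W[...,:2]-o)@ey,W[...,2]],-1)
g=(hsv[...,0]>50)&(hsv[...,0]<85)&(hsv[...,1]>120)&(abs(loc[...,0])<.08)&(abs(loc[...,1])<.06)&(abs(loc[...,2]-.2)<.03)
g=cv2.erode(g.astype(np.uint8),np.ones((1,1)))>0
q=loc[g]*1000
print(len(q),q.min(0).round(1),q.max(0).round(1))
print('x pct',np.percentile(q[:,0],[0,1,2,5,95,98,99,100]).round(1),'y',np.percentile(q[:,1],[0,1,2,5,95,98,99,100]).round(1),'z',np.percentile(q[:,2],[1,50,99]).round(1))
# white panel: same height
t=q[q[:,2]>q[:,2].max()-8]; print(cv2.minAreaRect(t[:,:2].astype(np.float32)))
f=q[(q[:,1]>27)];print('front yaw', np.polyfit(f[:,0],f[:,1],1), np.median(f[:,1]))
# initial: green on table from side same method; white carrier
z=np.load('/tmp/side0.npz');W0=cloud('side',z['d']);L0=np.stack([(W0[...,:2]-o)@ex,(W0[...,:2]-o)@ey,W0[...,2]],-1)*1000
m=(abs(L0[...,0])<62)&(abs(L0[...,1])<45)&(abs(L0[...,2]-115)<5)&(cv2.cvtColor(z['p'],cv2.COLOR_RGB2HSV)[...,1]<60)
q=L0[m];print('white top',len(q),q.min(0),q.max(0),[np.percentile(q[:,i],[2,98]).round(1) for i in(0,1)])
m=(abs(L0[...,0])<110)&(abs(L0[...,1])<60)&(abs(L0[...,2]-10)<4); q=L0[m];print('base',len(q),[np.percentile(q[:,i],[1,3,97,99]).round(1) for i in(0,1)])
z=np.load('/tmp/top0.npz');W0=cloud('top',z['d']);L0=np.stack([(W0[...,:2]-o)@ex,(W0[...,:2]-o)@ey,W0[...,2]],-1)*1000
hs=cv2.cvtColor(z['p'],cv2.COLOR_RGB2HSV)[...,1]
m=(abs(L0[...,0])<62)&(abs(L0[...,1])<32)&(abs(L0[...,2]-115)<6)&(hs<60)
q=L0[m];print('white top(topcam)',len(q),[np.percentile(q[:,i],[1,50,99]).round(1) for i in(0,1)])
m=(abs(L0[...,0])<110)&(abs(L0[...,1])<60)&(abs(L0[...,2]-10)<4); q=L0[m];print('base',len(q),[np.percentile(q[:,i],[1,3,97,99]).round(1) for i in(0,1)])
E
```

```text
cam [0.22 0.9  0.8 ]
284 [-52.6 -23.4 191. ] [ 46.9  40.8 217.6]
x pct [-52.6 -52.  -51.7 -50.2  42.6  45.   45.5  46.9] y [-23.4 -21.4 -20.  -15.9  34.5  37.5  38.7  40.8] z [191.6 206.6 210.4]
((-33.19977951049805, 15.440309524536133), (63.622222900390625, 23.99138641357422), 68.59878540039062)
front yaw [-4.27040997e-03  3.15901501e+01] 31.466061436880135
white top 402 [-61.4067497  -36.66706708 110.03918439] [ 57.49307697  38.94078873 119.29901368] [array([-47.9,  50.9]), array([-33.8,  35.8])]
base 680 [array([-106.7,  -90. ,   85.4,   90.3]), array([-41.8, -36.5,  46.6,  47.8])]
white top(topcam) 607 [array([-51. ,   0.2,  47.6]), array([-31. ,  -2.2,  27.9])]
base 483 [array([-108.3, -103.9,   85.3,   90.2]), array([-49.4, -47. ,  45.7,  54.5])]
```

```bash
python3 -m creep '[{"linear":[0.005,0.0025,0.001],"twist":[0,0,0],"fingers":1},{"linear":[0.015,0.0025,0.001],"twist":[0,0,0],"fingers":1},{"linear":[0.025,0.0025,0.001],"twist":[0,0,0],"fingers":1},{"linear":[0.033,0.0025,0.001],"twist":[0,0,0],"fingers":1},{"linear":[0.038,0.0025,0.001],"twist":[0,0,0],"fingers":1},{"linear":[0.038,0.0025,0.001],"twist":[0,0,0],"fingers":1},{"linear":[0.038,0.0025,0.001],"twist":[0,0,0],"fingers":1}]' ; python3 - <<'E'
from h import *
c='side';p,d,W=shot(c)
x,y={'top':(280,173),'side':(234,215)}[c];w=60
cv2.imwrite(f'pics/{c}5c.png',cv2.resize(p[y-w:y+w,x-w:x+w,::-1],(600,600),interpolation=cv2.INTER_CUBIC))
tgt(.615,.0305,.145,10.3)
E
```

```text
time: 6.8
position: [0.6155, 0.0285, 0.1659]
tool_rot: [1.076, 1.29, -1.077]
ft_force: [-0.6, 0.6, -0.4]
grip_width: 0.688
0 twist [ 1.7997e+02 -1.0000e-02  0.0000e+00]
180 twist [-0.03 -0.   -0.01]
t 6.85 pos [0.6159 0.0286 0.1666] lin [ 0.0216 -0.0006 -0.0021] F [-0.9 -0.9 -1.2] grip 0.687 j1,7 [ 0.39  0.35 -0.59  1.61  0.2   1.25 -1.63]
```

View pics/side5c.png

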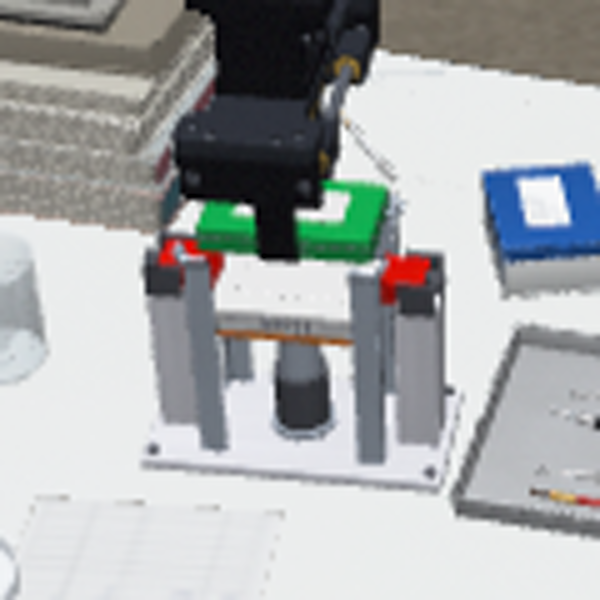

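The carrier sits centred just inside the post tops. I'll take out about 1.5 mm of lateral offset and lower it into the straight section.

```bash
python3 -m creep '[{"linear":[0,0,-0.0015],"twist":[0,0,0],"fingers":1},{"linear":[0.004,-0.0003,-0.0015],"twist":[0,0,0],"fingers":1},{"linear":[0.008,-0.0003,-0.0015],"twist":[0,0,0],"fingers":1},{"linear":[0.012,-0.0003,-0.0015],"twist":[0,0,0],"fingers":1},{"linear":[0.014,-0.0003,-0.0015],"twist":[0,0,0],"fingers":1},{"linear":[0.014,-0.0003,-0.0015],"twist":[0,0,0],"fingers":1}]' ; python3 - <<'E'
from h import *
c='side';p,d,W=shot(c)
x,y={'top':(280,173),'side':(234,215)}[c];w=60
cv2.imwrite(f'pics/{c}6c.png',cv2.resize(p[y-w:y+w,x-w:x+w,::-1],(600,600),interpolation=cv2.INTER_CUBIC))
tgt(.615,.0305,.145,10.3)
E
```

```text
time: 7.35
position: [0.6148, 0.0299, 0.1516]
tool_rot: [1.076, 1.29, -1.077]
ft_force: [-0.1, 0.4, -1.5]
grip_width: 0.687
0 twist [1.7997e+02 7.0000e-02 0.0000e+00]
180 twist [-0.03 -0.    0.04]
t 7.4 pos [0.615  0.0299 0.1521] lin [ 0.0071  0.0001 -0.0006] F [ 0.1 -0.5 -0.4] grip 0.687 j1,7 [ 0.39  0.36 -0.59  1.63  0.21  1.22 -1.64]
```

View pics/side6c.png

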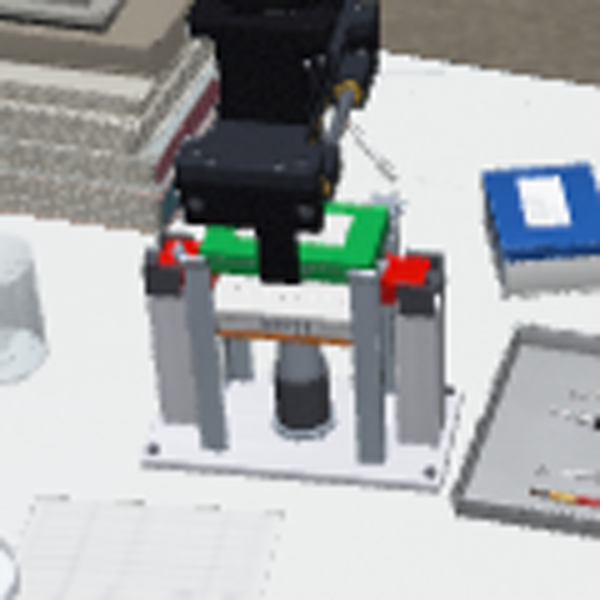

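The carrier is between the posts with no contact force. I'll lower it onto the catch slopes.

```bash
python3 -m creep '[{"linear":[0.003,0,0],"twist":[0,0,0],"fingers":1},{"linear":[0.006,0,0],"twist":[0,0,0],"fingers":1},{"linear":[0.008,0,0],"twist":[0,0,0],"fingers":1},{"linear":[0.01,0,0],"twist":[0,0,0],"fingers":1},{"linear":[0.01,0,0],"twist":[0,0,0],"fingers":1}]' ; python3 - <<'E'
from h import *
c='side';p,d,W=shot(c)
x,y={'top':(280,173),'side':(234,215)}[c];w=60
cv2.imwrite(f'pics/{c}7c.png',cv2.resize(p[y-w:y+w,x-w:x+w,::-1],(600,600),interpolation=cv2.INTER_CUBIC))
tgt(.615,.0305,.145,10.3)
E
```

```text
time: 7.82
position: [0.6157, 0.03, 0.1426]
tool_rot: [1.077, 1.288, -1.075]
ft_force: [1.5, 1.4, 0.0]
grip_width: 0.686
0 twist [ 1.7997e+02 -8.0000e-02 -1.0000e-02]
180 twist [-0.03  0.01 -0.05]
t 7.87 pos [0.6157 0.03   0.1427] lin [-0.0023 -0.0006 -0.0006] F [ 2.5 -0.4 -0.2] grip 0.689 j1,7 [ 0.39  0.37 -0.59  1.64  0.22  1.2  -1.64]
```

View pics/side7c.png

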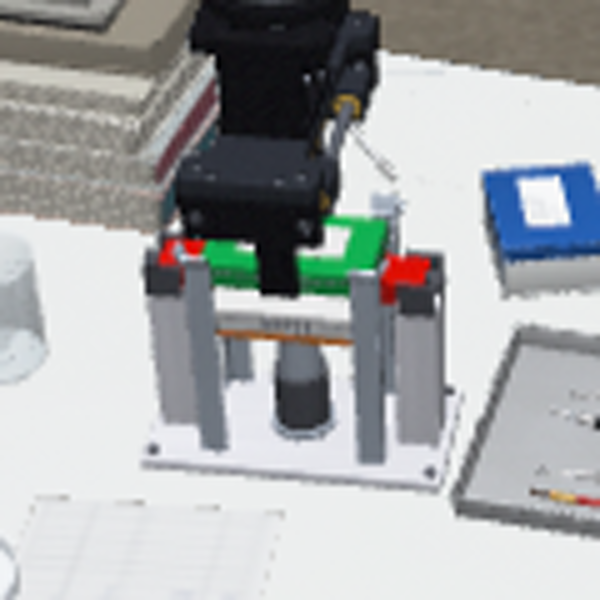

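```bash
python3 -m creep '[{"linear":[0.002,-0.0005,0],"twist":[0,0,0],"fingers":1},{"linear":[0.004,-0.0005,0],"twist":[0,0,0],"fingers":1},{"linear":[0.005,-0.0005,0],"twist":[0,0,0],"fingers":1},{"linear":[0.005,-0.0005,0],"twist":[0,0,0],"fingers":1}]' 
```

```text
time: 8.2
position: [0.6164, 0.0302, 0.14]
tool_rot: [1.078, 1.285, -1.073]
ft_force: [-0.1, 0.2, 9.7]
grip_width: 0.687
```

The force rose to 9.7 N, so the carrier is resting on the slopes. I'll release it and raise the gripper.

```bash
python3 -m creep '[{"linear":[-0.002,0,0],"twist":[0,0,0],"fingers":0.2},{"linear":[-0.002,0,0],"twist":[0,0,0],"fingers":-0.2},{"linear":[-0.002,0,0],"twist":[0,0,0],"fingers":-0.8},{"linear":[-0.002,0,0],"twist":[0,0,0],"fingers":-0.8},{"linear":[-0.01,0,0],"twist":[0,0,0],"fingers":-0.8},{"linear":[-0.025,0,0],"twist":[0,0,0],"fingers":-0.8},{"linear":[-0.045,0,0],"twist":[0,0,0],"fingers":-0.8},{"linear":[-0.06,0,0],"twist":[0,0,0],"fingers":-0.8}]'; python3 - <<'E'
from h import *
c='side';p,d,W=shot(c)
x,y={'top':(280,173),'side':(234,215)}[c];w=60
cv2.imwrite(f'pics/{c}8c.png',cv2.resize(p[y-w:y+w,x-w:x+w,::-1],(600,600),interpolation=cv2.INTER_CUBIC))
tgt(.615,.0305,.16,10.3)
E
```

```text
time: 8.87
position: [0.6141, 0.0298, 0.1985]
tool_rot: [1.075, 1.29, -1.077]
ft_force: [0.2, -0.4, 0.5]
grip_width: 0.892
0 twist [ 1.7997e+02 -3.4000e-01 -9.0000e-02]
180 twist [-0.03  0.06 -0.22]
t 8.92 pos [0.6159 0.0301 0.2018] lin [ 0.0418 -0.001  -0.0006] F [1.4 0.8 2. ] grip 0.899 j1,7 [ 0.4   0.32 -0.6   1.57  0.19  1.31 -1.62]
```

View pics/side8c.png

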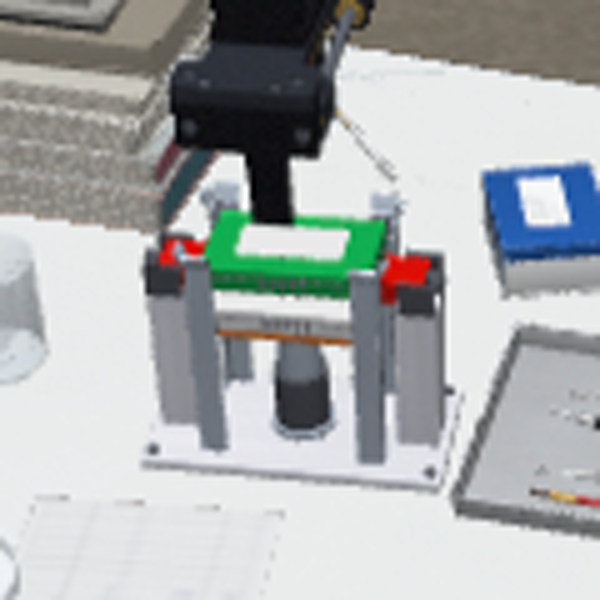

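The carrier rests level between the posts. I'll close the fingers and press down on the middle of its top.

```bash
python3 -m creep '[{"linear":[0,-0.0005,0],"twist":[0,0,0],"fingers":1},{"linear":[0,-0.0005,0],"twist":[0,0,0],"fingers":1},{"linear":[0,-0.0005,0],"twist":[0,0,0],"fingers":1},{"linear":[0,-0.0005,0],"twist":[0,0,0],"fingers":1},{"linear":[0.01,-0.0005,0],"twist":[0,0,0],"fingers":1},{"linear":[0.02,-0.0005,0],"twist":[0,0,0],"fingers":1},{"linear":[0.03,-0.0005,0],"twist":[0,0,0],"fingers":1},{"linear":[0.036,-0.0005,0],"twist":[0,0,0],"fingers":1}]'; python3 -m creep '[{"linear":[0.002,0,0],"twist":[0,0,0],"fingers":1},{"linear":[0.005,0,0],"twist":[0,0,0],"fingers":1},{"linear":[0.008,0,0],"twist":[0,0,0],"fingers":1},{"linear":[0.008,0,0],"twist":[0,0,0],"fingers":1}]'
```

```text
time: 9.58
position: [0.613, 0.0296, 0.1588]
tool_rot: [1.075, 1.291, -1.078]
ft_force: [-0.2, -0.3, -0.8]
grip_width: 0.378
time: 9.92
position: [0.6153, 0.03, 0.1548]
tool_rot: [1.077, 1.287, -1.074]
ft_force: [0.5, -0.1, 3.6]
grip_width: 0.072
```

```bash
python3 -m creep '[{"linear":[0.003,0,0],"twist":[0,0,0],"fingers":1},{"linear":[0.006,0,0],"twist":[0,0,0],"fingers":1},{"linear":[0.009,0,0],"twist":[0,0,0],"fingers":1},{"linear":[0.012,0,0],"twist":[0,0,0],"fingers":1},{"linear":[0.015,0,0],"twist":[0,0,0],"fingers":1},{"linear":[0.018,0,0],"twist":[0,0,0],"fingers":1},{"linear":[0.018,0,0],"twist":[0,0,0],"fingers":1}]';  python3 - <<'E'
from h import *
c='side';p,d,W=shot(c)
x,y={'top':(280,173),'side':(234,215)}[c];w=60
cv2.imwrite(f'pics/{c}9c.png',cv2.resize(p[y-w:y+w,x-w:x+w,::-1],(600,600),interpolation=cv2.INTER_CUBIC))
tgt(.615,.0305,.12,10.3)
E
```

```text
time: 10.5
position: [0.6182, 0.031, 0.1399]
tool_rot: [1.081, 1.281, -1.069]
ft_force: [2.2, 0.8, 11.5]
grip_width: 0.007
0 twist [ 1.7999e+02 -9.0000e-01 -8.0000e-02]
180 twist [-0.01  0.05 -0.57]
t 10.55 pos [0.6182 0.0309 0.1399] lin [ 0.0198 -0.0034 -0.0001] F [ 1.3  1.4 11.5] grip 0.004 j1,7 [ 0.39  0.37 -0.59  1.64  0.22  1.19 -1.64]
```

View pics/side9c.png

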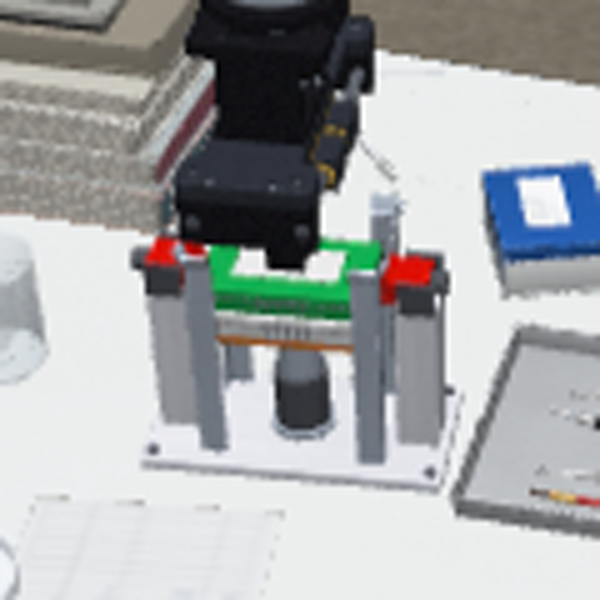

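Both catches are spread and the carrier is going down level. The arm's give has carried the tip about 3 mm towards +x, so I'll correct that while I keep pressing.

```bash
python3 -m creep '[{"linear":[0.003,-0.001,0],"twist":[0,0,0],"fingers":1},{"linear":[0.006,-0.002,0],"twist":[0,0,0],"fingers":1},{"linear":[0.009,-0.003,0],"twist":[0,0,0],"fingers":1},{"linear":[0.012,-0.003,0],"twist":[0,0,0],"fingers":1},{"linear":[0.015,-0.003,0],"twist":[0,0,0],"fingers":1},{"linear":[0.018,-0.003,0],"twist":[0,0,0],"fingers":1},{"linear":[0.02,-0.003,0],"twist":[0,0,0],"fingers":1},{"linear":[0.02,-0.003,0],"twist":[0,0,0],"fingers":1}]';  python3 - <<'E'
from h import *
c='side';p,d,W=shot(c)
x,y={'top':(280,173),'side':(234,215)}[c];w=60
cv2.imwrite(f'pics/{c}10c.png',cv2.resize(p[y-w:y+w,x-w:x+w,::-1],(600,600),interpolation=cv2.INTER_CUBIC))
tgt(.615,.0305,.12,10.3)
E
```

```text
time: 11.22
position: [0.618, 0.0309, 0.1209]
tool_rot: [1.084, 1.278, -1.064]
ft_force: [6.2, 2.1, 13.4]
grip_width: 0.009
0 twist [ 1.7999e+02 -1.4500e+00 -9.0000e-02]
180 twist [-0.    0.06 -0.92]
t 11.27 pos [0.618  0.0309 0.1211] lin [ 0.001  -0.003  -0.0001] F [ 6.9  2.1 13.8] grip 0.005 j1,7 [ 0.39  0.38 -0.59  1.67  0.23  1.15 -1.65]
```

View pics/side10c.png

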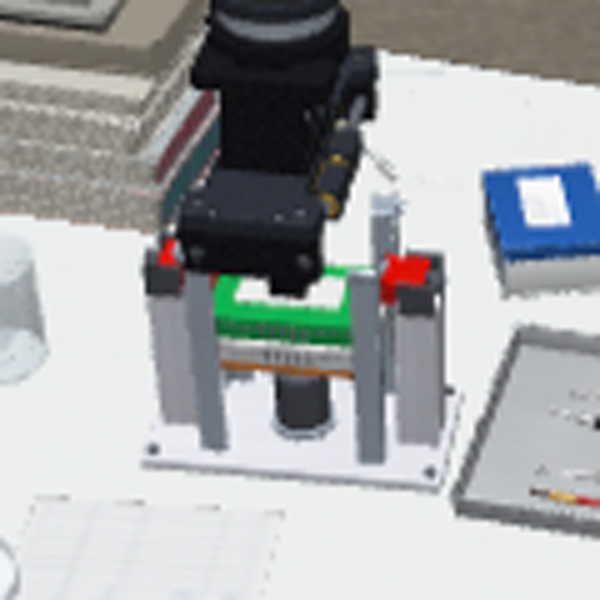

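Both catches look snapped in, with the top at about 110 mm. I'll press a few mm more for margin, then lift off.

```bash
python3 -m creep '[{"linear":[0.002,0.001,0],"twist":[0,0,0],"fingers":1},{"linear":[0.004,0.001,0],"twist":[0,0,0],"fingers":1},{"linear":[0.004,0.001,0],"twist":[0,0,0],"fingers":1},{"linear":[0.002,0.003,0],"twist":[0,0,0],"fingers":1},{"linear":[-0.002,0.003,0],"twist":[0,0,0],"fingers":1},{"linear":[-0.006,0.003,0],"twist":[0,0,0],"fingers":1},{"linear":[-0.012,0.003,0],"twist":[0,0,0],"fingers":1},{"linear":[-0.02,0.003,0],"twist":[0,0,0],"fingers":1}]'; python3 -m creep '[{"linear":[-0.02,0,0],"twist":[0,0,0],"fingers":1},{"linear":[-0.05,0,0],"twist":[0,0,0],"fingers":1},{"linear":[-0.08,0,0],"twist":[0,0,0],"fingers":1},{"linear":[-0.11,0,0],"twist":[0,0,0],"fingers":1},{"linear":[-0.13,0,0],"twist":[0,0,0],"fingers":1}]'; python3 - <<'E'
from h import *
c='side';p,d,W=shot(c)
x,y={'top':(280,173),'side':(234,215)}[c];w=60
cv2.imwrite(f'pics/{c}11c.png',cv2.resize(p[y-w:y+w,x-w:x+w,::-1],(600,600),interpolation=cv2.INTER_CUBIC))
tgt(.45,.03,.25,10.3)
E
```

```text
time: 11.93
position: [0.6143, 0.0298, 0.1361]
tool_rot: [1.076, 1.288, -1.076]
ft_force: [0.3, -0.4, -0.1]
grip_width: 0.004
time: 12.35
position: [0.6147, 0.0299, 0.2686]
tool_rot: [1.077, 1.286, -1.074]
ft_force: [1.1, 0.0, 1.1]
grip_width: 0.002
0 twist [ 1.7996e+02 -7.3000e-01 -1.5000e-01]
180 twist [-0.04  0.09 -0.47]
t 12.4 pos [0.6164 0.0302 0.2723] lin [ 0.0209 -0.1639 -0.0295] F [1.1 0.8 2.8] grip 0.003 j1,7 [ 0.4   0.28 -0.61  1.47  0.16  1.43 -1.6 ]
```

View pics/side11c.png

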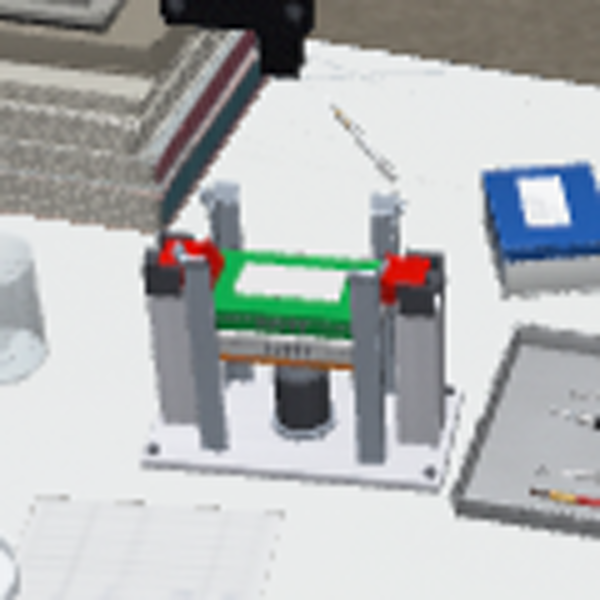

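The green carrier is held under both catches, with the white one below it. I'll move the arm aside for a last check from above.

```bash
python3 -m creep '[{"linear":[0,0,0.03],"twist":[0,0,0],"fingers":1},{"linear":[0,0,0.065],"twist":[0,0,0],"fingers":1},{"linear":[0,0,0.1],"twist":[0,0,0],"fingers":1},{"linear":[0,0,0.135],"twist":[0,0,0],"fingers":1},{"linear":[0,0,0.17],"twist":[0,0,0],"fingers":1},{"linear":[0,0,0.205],"twist":[0,0,0],"fingers":1},{"linear":[0,0,0.24],"twist":[0,0,0],"fingers":1},{"linear":[0,0,0.26],"twist":[0,0,0],"fingers":1}]'; python3 - <<'E'
from h import *
a=np.radians(10.3);ex=np.array([np.cos(a),np.sin(a)]);ey=np.array([-ex[1],ex[0]]);o=np.array([.615,.0305])
for c in('top','side'):
    p,d,W=shot(c,c+'12')
    hsv=cv2.cvtColor(p,cv2.COLOR_RGB2HSV)
    L=np.stack([(W[...,:2]-o)@ex,(W[...,:2]-o)@ey,W[...,2]],-1)*1000
    g=(hsv[...,0]>50)&(hsv[...,0]<85)&(hsv[...,1]>120)&(abs(L[...,0])<70)&(abs(L[...,1])<45)&(L[...,2]>50)
    q=L[g];t=q[q[:,2]>106]
    A=np.c_[t[:,0],t[:,1],np.ones(len(t))];print(c,len(q),'top plane (mm/mm,mm/mm,mm)',np.linalg.lstsq(A,t[:,2],rcond=None)[0].round(3),np.percentile(q[:,2],[50,95]).round(1))
    red=((hsv[...,0]<8)|(hsv[...,0]>172))&(hsv[...,1]>140)&(abs(L[...,0])<100)&(abs(L[...,1])<30)&(L[...,2]>100)
    print('red far/near x',np.median(L[red&(L[...,0]>0)],0).round(1),np.median(L[red&(L[...,0]<0)],0).round(1))
    for l in('green_carrier','loaded_carrier','slide_box','amber_bottle','tape_roll'):
        print(l,[(np.round(x['centre'],4).tolist(),round(x['conf'],2)) for x in nets.place_of(c,l)[:1]])
    x,y={'top':(280,173),'side':(234,215)}[c];w=60
    cv2.imwrite(f'pics/{c}12c.png',cv2.resize(p[y-w:y+w,x-w:x+w,::-1],(600,600),interpolation=cv2.INTER_CUBIC))
for c in('top','side'):
    z=np.load(f'/tmp/{c}0.npz');W=cloud(c,z['d']);hsv=cv2.cvtColor(z['p'],cv2.COLOR_RGB2HSV)
    L=np.stack([(W[...,:2]-o)@ex,(W[...,:2]-o)@ey,W[...,2]],-1)*1000
    red=((hsv[...,0]<8)|(hsv[...,0]>172))&(hsv[...,1]>140)&(abs(L[...,0])<100)&(abs(L[...,1])<30)&(L[...,2]>100)
    print('start red',np.median(L[red&(L[...,0]>0)],0).round(1),np.median(L[red&(L[...,0]<0)],0).round(1))
E
```

```text
time: 13.07
position: [0.6597, -0.232, 0.2643]
tool_rot: [1.078, 1.286, -1.083]
ft_force: [0.2, -0.1, -0.1]
grip_width: 0.007
top 344 top plane (mm/mm,mm/mm,mm) [-5.00000e-03 -7.00000e-03  1.15515e+02] [115.5 119.9]
red far/near x [ 62.7  -1.3 129.7] [-63.4  -0.8 129.9]
green_carrier [([0.62, 0.0283, 0.0978], 0.74)]
loaded_carrier []
slide_box [([0.5257, -0.2021, 0.0015], 0.61)]
amber_bottle [([0.3106, 0.2204, -0.0022], 0.77)]
tape_roll [([0.3329, 0.3226, -0.0012], 0.52)]
side 261 top plane (mm/mm,mm/mm,mm) [ 3.00000e-03 -4.20000e-02  1.14156e+02] [113.8 117. ]
red far/near x [ 57.8  -3.5 129.1] [-60.9   5.3 129.7]
green_carrier [([0.6141, 0.0324, 0.0951], 0.9)]
loaded_carrier [([0.615, 0.0301, 0.0752], 0.55)]
slide_box [([0.3291, 0.3157, 0.0005], 0.64)]
amber_bottle [([0.3148, 0.2202, 0.0016], 0.93)]
tape_roll [([0.3292, 0.3181, 0.0014], 0.36)]
start red [ 62.7  -0.6 130.2] [-63.8  -0.9 129.8]
start red [ 58.8  -2.8 129.3] [-61.2   4.9 129.4]
```

View pics/top12c.png

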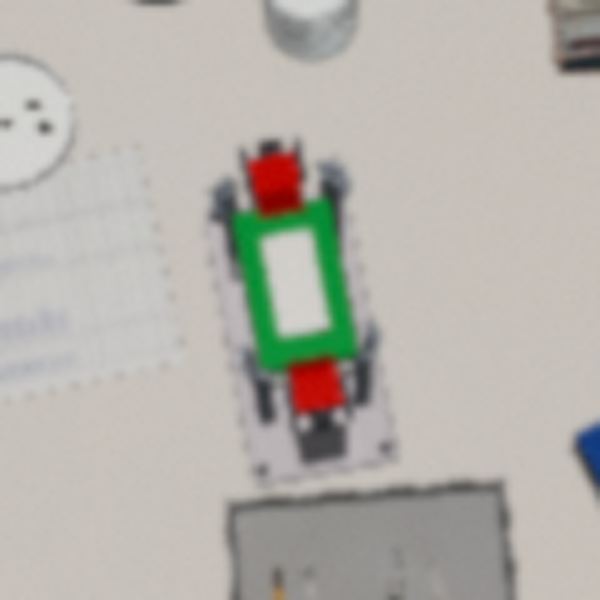

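View pics/side12.png

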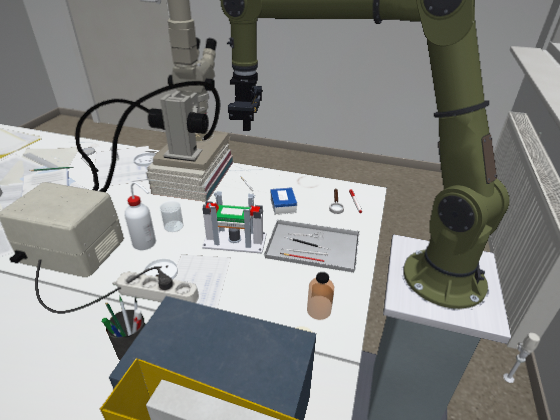

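The top view shows the carrier lying flat under both red lips, at (275,182) and (317,385) in the crop. Its top plane is level at about 115 mm, and both catches are back where they started. The bystanders have not moved and the robot is clear, so I'll hand the job in.

```bash
python3 -c "
from bench import job
print(job.close_job())"
```

```text
the job is handed in; nothing more can be done
None
```

The green carrier is loaded in the magazine on top of the white one, held down by both red catches, and I handed the job in at about 14 s. I gripped the carrier by its long sides, lowered it between the posts onto the catch slopes and let go. I then pressed the middle of its top with the closed fingers until its top was at about 110 mm and the catches had snapped in; wrist force readings stayed under about 16 N.

**Carrier:** its top lies flat at 114–115.5 mm, against the 115 mm lips. Its underside is at about 95–98 mm, and the white carrier's is at about 75 mm, below it.

**Catches:** both red catches are within about 1 mm of where they started.

**Bystanders:** the bottle and tape roll were found where they were, within the networks' error, in both views, and the slide box in the top view.

**Checks that failed or disagreed:**
- The side-camera network reported the slide box at the tape roll's spot. I took this as a false report, because the box shows in its original place in the side picture.
- The top camera did not find the white carrier, which is hidden under the green one.
- The side camera's plane fit showed a 2.4° slope across the carrier that the top camera did not. I put this down to depth noise.

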